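# Raise a transformer's tap changer by three clicks

## Robot

A 7-joint arm with a two-finger parallel gripper is mounted at the origin on the work surface. World frame = base frame: x ahead of the robot, y to its left, z up, the work surface at z = 0. Lengths are in m, angles in rad, forces in N, time in s.
With the tool pointing down it reaches from about 0.4 to 0.9 m from the base axis. Payload 5.6 kg.
Tool frame: the origin (TCP) lies midway between the tips of the shut fingers; the grasp point (between the pads) lies 19 mm behind it; y points along the fingers, z is the direction in which the jaws open and shut, and the axes are right-handed (so a half turn about y gives the same grasp; the last joint's range is limited). The gripper opens to 92 mm and grips with 3 to 60 N. Pads are 20 mm wide; open, the fingers measure 128 mm over their backs; the gripper's body (75 mm by 189 mm) begins 69 mm behind the grasp point.
Start: joints at [1.264, 0.468, -0.012, 1.603, 0.006, 1.071, -0.056], TCP at [0.169, -0.628, 0.176] pointing down, gripper open.
Joint ranges: [-2.53, 2.53], [-0.31, 2.02], [-1.57, 1.55], [0.28, 2.44], [-1.29, 4.43], [0.15, 1.84], [-2.92, 2.92]. Speed limits (rad/s): [2.57, 2.57, 3.14, 3.14, 3.14, 3.14, 3.14].

## Interface

Orientations are given as a 3x3 rotation matrix whose columns are the frame's x, y, z axes.
In Python, from station import env, effector, solver, viewer, workorder, search_frame, tip_of gives the robot as it stands. Calls block until the motion is done:
- env.reach(position, orientation): joint-space move of the TCP to a pose.
- env.movel(position, frame=None, rate=0.15): straight line of the TCP; frame=None keeps the orientation; rate is the mean speed in m/s.
- env.goto_joints(angles): joint-space move.
- effector.release() and effector.grasp(squeeze=None): open the fingers fully, or close them until they stop; squeeze is the grip in N (None keeps the last).
- env.pause(seconds).
- solver.inverse_kinematics(position, orientation): joint angles nearest the present ones, or None.
- env.sense(): the state.
- viewer.read_camera(name): name is "scene" or "top"; returns (picture, depth): 384x512x3 uint8, red, green, blue; 384x512 float32, m along the optical axis (not along the pixel's ray), 0 where there is no reading.
- viewer.camera_info(name): a dict with "intrinsics" (3x3 intrinsics, pixels), "eye" and "rotation" of the camera in the world. Camera axes: x right, y up, looking along -z (the intrinsics and any distortion apply to the point x, -y, -z); pixel columns grow to the right and rows downward; lengths in m; the calibration is good to about 2 mm. A picture is of the moment at which its call begins. camera_info takes no time and is no camera call.
A pose or a line that the arm cannot do raises env.PlanningError and nothing moves.
- workorder.finish_job(): hands the job in, once; it reports no verdict.
Trained networks look in the newest picture that a camera, given by its name, has taken for a name from the list of things; names that differ only in an ending like _2 or _b are one class to them, and where a whole thing is asked for, a point or a joint stands for the part that bears it (a point fixed in the world has none). Each returns a list of dicts, best first, with "score" (0 to 1); they miss things now and then, are a little off and sometimes report something else, mostly with a low value. They report only what shows in the picture. A call takes as long as a camera call.
- search_frame(camera, name): "at" ([x, y, z] in m, in world coordinates, good to about 4 mm: the middle of the surface that is visible of it).
- tip_of(camera, name): "at" ([x, y, z] in m, in world coordinates, good to about 4 mm: a listed point, or the origin of a listed thing).
The state is a dict: "t": time; "joint_positions": joint angles; "joint_velocities": joint speeds; "tau": joint torques, N m; "ee_pos": TCP position; "tcp_rot": TCP orientation; "wrist_force": force on the tool from outside, world axes, zero at the start; "moment": the same for the moment, N m; "gripper_width": finger opening in m.
Only numpy, scipy, OpenCV 4.12 (cv2) and the standard library are available. Lean on these libraries where they do the work, as an engineer would, in place of code of your own. Each camera call takes 0.05 s, during which the arm holds its last target.

## Task

The transformer on test reads three taps low. On the mint-green transformer cover, lift the black bar knob of the tap changer against its spring until its index pins are clear of the dial, turn it clockwise (seen from above) exactly three clicks from where it stands, and let it drop back so that the pins lock in the holes there. Leave the glassware, bushings and everything else on the bench, the cover included, where they stand.

Things in the scene. Friction and masses are not known exactly. Their poses are not given: they have to be found in the camera images.
- tap (a joint): Knob angle, rad: 0 at the first (most anticlockwise) of seven click positions, + clockwise from above, one click every 24 degrees (0.4189 rad), 2.513 at the seventh; stops at both ends. Starts locked in the first, second or third. Lifted, it turns click by click (peak 0.28 N m) and is drawn into the nearest position when let go; down, its pins lock it (about 2 degrees of play).
- tap_lift (a joint): How far the knob is lifted, in m: 0 down and locked, 0.018 at its upper stop. Its pins are clear of the dial at 0.010. Weight and return spring pull it down with about 8 N when down and 11 N when fully lifted.
- knob_grip (a point): On the knob's vertical axis, at the height to grip. The knob is a black bar 150 mm long, 26 mm wide, 34 mm tall; this point is 19 mm above its underside, 15 mm below its flat top. When down, the underside is 14 mm above the dial and 6 mm above a 38 mm steel collar round the axis. x axis: along the bar to the end with the white pointer line (an index pin under each end); z: up.
- knob_pointer (a point): On the flat top of the bar, over the white pointer line, 70 mm from the knob's axis. The line points at one of the seven dark marks on the rim of the dial (the middle mark is longer).
- dial_center (a point): Centre of the upper face of the aluminium dial (208 mm across, seven marks, two arcs of holes), on the knob's axis, fixed to the cover. x: towards the middle, longer mark; z: up. The cover is a mint-green plate 250 x 410 mm on two timber bearers, its upper face 18 mm below this point and 100 mm above the bench. A steel lifting lug 30 mm tall stands on it 112 mm to +y.
- vol_flask_center (a point): Axis of a stoppered glass volumetric flask 274 mm tall, bulb 116 mm across, 50 mm above its foot. Bystander.
- conical_flask_center (a point): Axis of a stoppered conical flask 184 mm tall, 106 mm across, 50 mm above its foot. Bystander.
- amber_bottle_center (a point): Axis of an amber glass bottle 190 mm tall, 76 mm across, 50 mm above its foot. Bystander.
- sample_jar_center (a point): Axis of a white jar with yellow cap, 85 mm tall, 72 mm across, 40 mm above its foot. Bystander.
- spare_bushing_center (a point): Axis of a loose brown porcelain bushing 215 mm tall, 92 mm across, 80 mm above its foot. Bystander.
- spanner: Steel spanner 160 mm long lying on the cover towards the robot. Bystander.
- cover_bushing (a point): Foot of the brown porcelain bushing fixed on the cover, on its axis: 185 mm tall from here, 80 mm across; it stands 222 mm from the knob's axis. A brass filler plug 48 mm wide and 28 mm tall stands between them, on the side away from the robot.

How it is judged:
By the outcome, as a careful person would: the job done as asked, in the order asked, and still so for the second after the job is handed in, with the robot touching nothing.
It also fails if it takes over 38 s, if anything falls off the work surface, if the arm or the gripper's body presses on something with over 40 N, if the wrist force passes 120 N, or if a joint passes its speed limit or range.

## Working session

There is one attempt and no reset: what is moved stays moved. The work goes in short steps, each a Python script; the robot and the scene stay as the last script left them, time stands still between calls to the robot, and variables do not carry over. Pictures are saved under pics/ and viewed, and the job is handed in when it is done.

```bash
ls; mkdir -p pics; python3 - <<'E'
from station import *
import cv2,numpy as np
s=env.sense(); print(s)
for c in ("scene","top"):
    p,d=viewer.read_camera(c); cv2.imwrite(f"pics/{c}0.png",p[:,:,::-1]); np.save(f"{c}0.npy",d)
    print(viewer.camera_info(c))
    for n in ("knob_grip","knob_pointer","dial_center","cover_bushing"):
        for r in tip_of(c,n)[:2]: print(c,n,r)
print(env.sense()["t"])
E
```

```text
pics
{'t': 0.0, 'joint_positions': array([ 1.26395858,  0.46838047, -0.01157573,  1.60363458,  0.00597593,
        1.07136128, -0.05631459]), 'joint_velocities': array([-5.96174823e-04,  4.44920141e-04,  6.30336902e-04,  1.70377941e-03,
        6.13245219e-05, -2.18591020e-04,  6.56232373e-04]), 'tau': array([-5.84411077e-05, -5.20572746e+01, -1.23599937e-02, -2.43753433e+01,
       -5.66116848e-02,  1.72968954e-02,  1.80199145e-04]), 'ee_pos': array([ 0.1692613 , -0.62690411,  0.1749337 ]), 'tcp_rot': array([[-9.65426005e-01, -5.64820671e-04,  2.60676640e-01],
       [-2.60677227e-01,  1.65557769e-03, -9.65424592e-01],
       [ 1.13721335e-04, -9.99998470e-01, -1.74557364e-03]]), 'wrist_force': array([ 0.20483841, -0.82578893,  0.29397682]), 'moment': array([ 0.00807817, -0.03815138, -0.00589959]), 'gripper_width': 0.0920922354933723}
{'intrinsics': array([[448.05632117,   0.        , 265.07864884],
       [  0.        , 448.05632117, 198.40835611],
       [  0.        ,   0.        ,   1.        ]]), 'eye': array([1.15530038, 0.40358212, 1.4553477 ]), 'rotation': array([[-0.5463656
[... 405 characters left out ...]
r_bushing {'at': [0.5691, -0.0064, 0.1126], 'score': 0.34}
{'intrinsics': array([[476.34051102,   0.        , 259.43223947],
       [  0.        , 476.34051102, 195.52172987],
       [  0.        ,   0.        ,   1.        ]]), 'eye': array([ 0.14274009, -0.04384994,  1.75941771]), 'rotation': array([[ 0.05626979,  0.97315434, -0.22316887],
       [-0.99840277,  0.053712  , -0.01751968],
       [-0.00506251,  0.22379824,  0.97462235]])}
top knob_grip {'at': [0.571, -0.0026, 0.154], 'score': 0.51}
top knob_pointer {'at': [0.6396, 0.0011, 0.1696], 'score': 0.54}
top dial_center {'at': [0.5721, -0.0019, 0.1185], 'score': 0.9}
top cover_bushing {'at': [0.526, -0.2216, 0.1052], 'score': 0.6}
0.5
```

View pics/scene0.png

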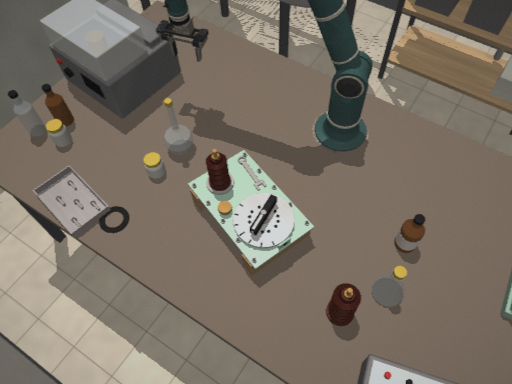

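View pics/top0.png

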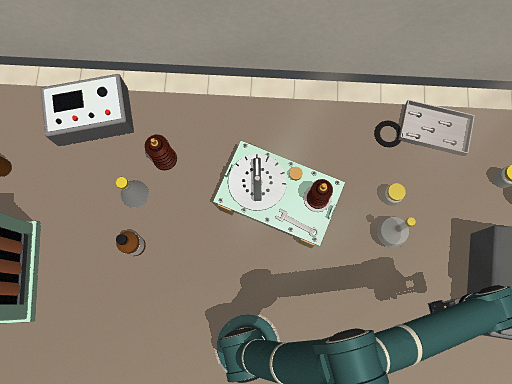

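```bash
python3 -c "
import cv2
a=cv2.imread('pics/top0.png')
cv2.imwrite('pics/top0z.png',cv2.resize(a[90:240,170:340],None,fx=4,fy=4,interpolation=cv2.INTER_CUBIC)[:600,:])
b=cv2.imread('pics/scene0.png')
cv2.imwrite('pics/scene0z.png',cv2.resize(b[150:290,180:370],None,fx=4,fy=4,interpolation=cv2.INTER_CUBIC))"
```

```text
(no output)
```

View pics/top0z.png

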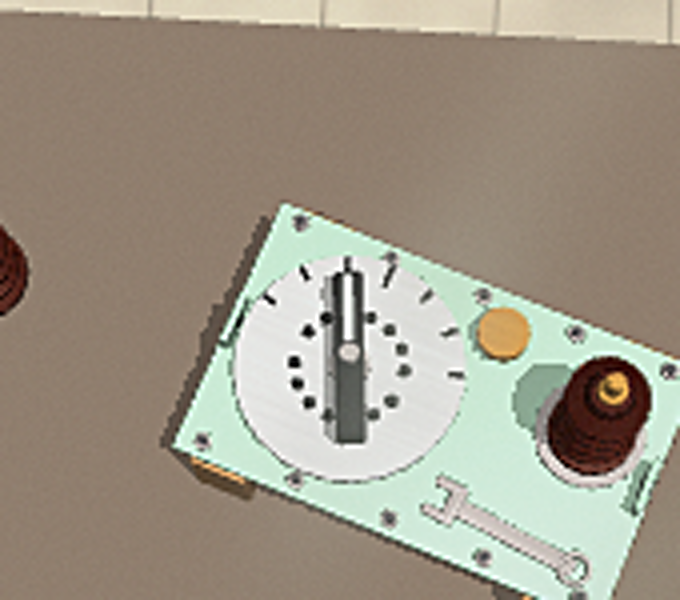

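View pics/scene0z.png

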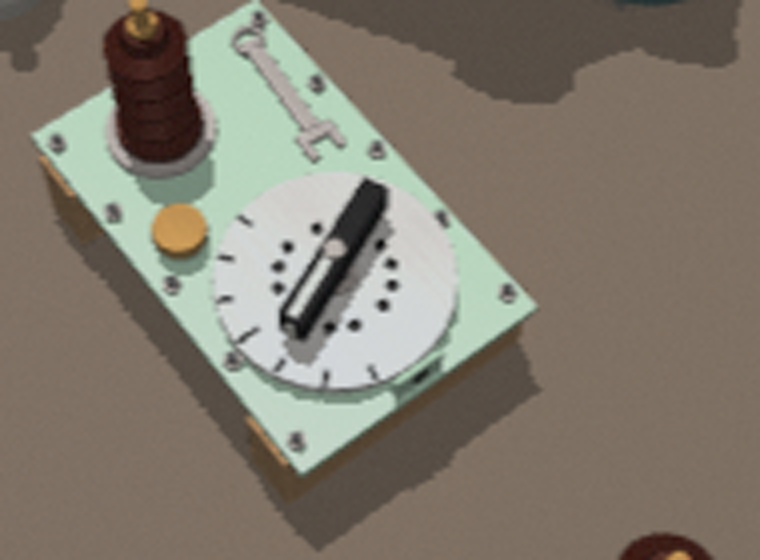

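The top view shows the pointer line at zoom px (347,290) on the third mark from the left. It stands one click short of the long mark at (390,275), so the target is the sixth mark. I'll measure the bar pose and the dial yaw precisely from depth.

```bash
cat > h.py <<'E'
from station import *
import cv2,numpy as np
def cloud(c,d):
    I=viewer.camera_info(c);K=I["intrinsics"]
    v,u=np.indices(d.shape)
    P=np.stack([(u-K[0,2])/K[0,0]*d,-(v-K[1,2])/K[1,1]*d,-d],-1)
    return P@I["rotation"].T+I["eye"]
def measure(c,p,d):
    W=cloud(c,d); r=np.hypot(W[...,0]-.57,W[...,1]+.003)
    ok=d>0
    def rect(m,nm):
        q=W[m]; R=cv2.minAreaRect((q[:,:2]*1000).astype(np.float32)); print(c,nm,m.sum(),'z',np.median(q[:,2]).round(4),R)
    top=ok&(W[...,2]>.156)&(W[...,2]<.19)&(r<.1)
    rect(top,'bartop')
    q=W[top][:,:2]; cc=q.mean(0); w,V=np.linalg.eigh(np.cov((q-cc).T)); a=V[:,1]; print(' pca',cc.round(4),np.degrees(np.arctan2(a[1],a[0])))
    white=top&(p.min(-1)>130); q=W[white][:,:2]; 
    if len(q)>3: print(' white mean',q.mean(0).round(4))
    dial=ok&(abs(W[...,2]-.119)<.007)&(r<.115)&(p.min(-1)>0)
    sat=p.max(-1).astype(int)-p.min(-1)
    rect(dial&(sat<20),'dial')
    hsv=cv2.cvtColor(p,cv2.COLOR_RGB2HSV)
    cov=ok&(abs(W[...,2]-.100)<.007)&(abs(W[...,0]-.55)<.3)&(abs(W[...,1]+.1)<.4)&(sat>15)&(p[...,1]>p[...,0].astype(int)+8)
    rect(cov,'cover')
E
python3 - <<'E'
from h import *
for c in("top","scene"):
    p=cv2.imread(f"pics/{c}0.png")[:,:,::-1]; measure(c,np.ascontiguousarray(p),np.load(c+"0.npy"))
q=env.sense()["joint_positions"]
for yaw in (93.5,-86.5):
  for dy in (0,-72):
    t=np.radians(yaw+dy); z=np.array([np.cos(t),np.sin(t),0]);y=np.array([0,0,-1.]);R=np.stack([np.cross(y,z),y,z],1)
    for h in (.132,.22): print(yaw,dy,h,np.round(solver.inverse_kinematics(np.array([.57,-.003,h]),R),3))
E
```

```text
top bartop 305 z 0.1657 ((569.2562866210938, -2.656017303466797), (148.9039306640625, 25.521968841552734), 4.638698577880859)
 pca [ 0.5694 -0.0028] -175.5894498182923
 white mean [ 0.5943 -0.0019]
top dial 2067 z 0.1182 ((570.4689331054688, -3.02069091796875), (205.98236083984375, 207.08164978027344), 28.773651123046875)
top cover 3477 z 0.1 ((541.8280029296875, -82.32403564453125), (410.368896484375, 251.8885955810547), 70.27224731445312)
scene bartop 330 z 0.165 ((571.400390625, 0.0175628662109375), (152.28573608398438, 27.899824142456055), 4.3495707511901855)
 pca [0.5746 0.002 ] -175.7897508264191
 white mean [0.5973 0.0012]
scene dial 2158 z 0.1179 ((572.2841796875, 1.079254150390625), (212.1306915283203, 207.16366577148438), 42.85593032836914)
scene cover 3171 z 0.0998 ((541.4066772460938, -81.01211547851562), (413.8367004394531, 251.79388427734375), 70.29966735839844)
93.5 0 0.132 [ 0.61   0.557 -0.884  1.801  0.499  1.024  1.163]
93.5 0 0.22 [ 0.686  0.48  -0.986  1.71   0.429  1.186  1.219]
93.5 -72 0.132 [ 0.489  0.492 -0.704  1.808  0.377  0.98   0.005]
93.5 -72 0.22 [ 0.52   0.393 -0.733  1.719  0.286  1.14   0.079]
-86.5 0 0.132 [ 0.343  0.441 -0.505  1.817  0.257  0.949 -1.782]
-86.5 0 0.22 [ 0.408  0.357 -0.581  1.726  0.214  1.123 -1.747]
-86.5 -72 0.132 [-0.862  0.611  1.122  1.893 -0.637  1.053 -2.238]
-86.5 -72 0.22 [-0.992  0.609  1.359  1.809 -0.629  1.255 -2.221]
```

Bar yaw is +4.5° and the dial's x axis is at −19.7°, a difference of 24.2°, so it stands at position 3 and the target is 6 at yaw about −67.7°. The axis is near (0.5705, −0.0015), and all heights match the given ones. Next I go up, swing over with the elbow straight, and descend to the bar.

```bash
cat >> h.py <<'E'
def rot(yawdeg):
    t=np.radians(yawdeg); z=np.array([np.cos(t),np.sin(t),0]);y=np.array([0,0,-1.]);return np.stack([np.cross(y,z),y,z],1)
def st(l=''):
    s=env.sense(); print(l,round(s['t'],2),'q',s['joint_positions'].round(3),'p',s['ee_pos'].round(4),'yaw',np.degrees(np.arctan2(s['tcp_rot'][1,2],s['tcp_rot'][0,2])).round(2),'F',s['wrist_force'].round(1),'M',s['moment'].round(2),'w',s['gripper_width'].round(4))
AX=np.array([.5705,-.0015])
E
python3 - <<'E'
from h import *
s=env.sense(); p=s['ee_pos']
env.movel(np.array([p[0],p[1],.42]),rate=.3); st('up')
q=env.sense()['joint_positions'].copy()
q[0]=0.0; q[2]=0;q[4]=0; q[6]=1.5
env.goto_joints(q); st('swing')
for yw in (94.5,22.3,-85.5,-157.7):
  for h in (.132,.25):
    r=solver.inverse_kinematics(np.array([*AX,h]),rot(yw)); print(yw,h,None if r is None else r.round(3))
E
```

```text
Traceback (most recent call last):
  File "h.py", line 27, in st
    s=env.sense(); print(l,round(s['t'],2),'q',s['joint_positions'].round(3),'p',s['ee_pos'].round(4),'yaw',np.degrees(np.arctan2(s['tcp_rot'][1,2],s['tcp_rot'][0,2])).round(2),'F',s['wrist_force'].round(1),'M',s['moment'].round(2),'w',s['gripper_width'].round(4))
                                                                                                                                                                                                                                            ^^^^^^^^^^^^^^^^^^^^^^^^
AttributeError: 'float' object has no attribute 'round'
```

```bash
sed -i "s/s\['gripper_width'\].round(4)/round(s['gripper_width'],4)/" h.py
python3 - <<'E'
from h import *
st('up')
q=env.sense()['joint_positions'].copy()
q[0]=0.0; q[2]=0;q[4]=0; q[6]=1.5
env.goto_joints(q); st('swing')
for yw in (94.5,22.3,-85.5,-157.7):
  for h in (.132,.25):
    r=solver.inverse_kinematics(np.array([*AX,h]),rot(yw)); print(yw,h,None if r is None else r.round(3))
E
```

```text
up 1.47 q [ 1.254e+00  3.470e-01  2.000e-03  1.242e+00 -1.000e-03  1.555e+00
 -5.100e-02] p [ 0.1693 -0.6268  0.4181] yaw -74.89 F [ 0.7 -0.2 -0.1] M [-0.02 -0.04 -0.03] w 0.0917
swing 4.16 q [1.000e-03 3.470e-01 1.000e-03 1.242e+00 0.000e+00 1.555e+00 1.500e+00] p [ 0.6484 -0.0348  0.4181] yaw 85.82 F [-0.2  0.1 -0. ] M [ 0.03 -0.12 -0.03] w 0.092
94.5 0.132 [-0.009  0.387 -0.058  1.839  0.028  0.917  1.569]
94.5 0.25 [-0.01   0.269 -0.057  1.715  0.016  1.159  1.579]
22.3 0.132 [-0.147  0.382  0.114  1.849 -0.053  0.914  0.381]
22.3 0.25 [-0.154  0.263  0.12   1.725 -0.034  1.156  0.364]
-85.5 0.132 [-0.377  0.396  0.405  1.864 -0.192  0.92  -1.375]
-85.5 0.25 [-0.375  0.267  0.39   1.739 -0.11   1.157 -1.445]
-157.7 0.132 [ 0.823  0.834 -1.324  1.788  0.861  1.243  2.784]
-157.7 0.25 [-1.006  0.56   1.362  1.771 -0.571  1.291 -2.257]
```

```bash
python3 - <<'E'
from h import *
R=rot(94.5)
env.reach(np.array([*AX,.24]),R); st('above')
env.movel(np.array([*AX,.133]),R,rate=.12); st('down')
p,d=viewer.read_camera("scene"); cv2.imwrite("pics/s1.png",cv2.resize(p[130:290,160:370,::-1],None,fx=3.5,fy=3.5))
E
```

```text
above 4.97 q [-0.009  0.276 -0.056  1.724  0.017  1.138  1.578] p [ 0.5721 -0.0021  0.2415] yaw 94.43 F [ 0.1 -1.3  0.5] M [ 0.03 -0.14  0.  ] w 0.0919
down 6.01 q [-0.01   0.385 -0.057  1.837  0.027  0.919  1.57 ] p [ 0.5712 -0.0015  0.1338] yaw 94.5 F [ 0.2 -0.8  0.2] M [ 0.06 -0.13  0.01] w 0.0916
```

View pics/s1.png

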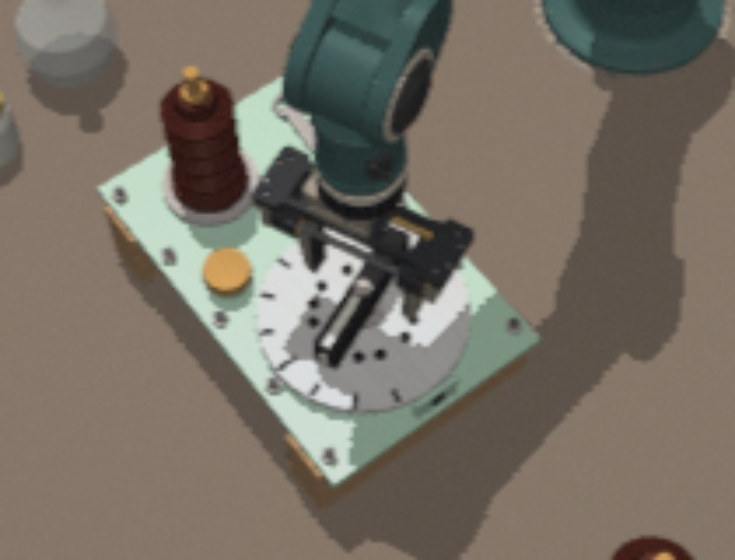

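The fingers, at (312,250) and (412,305), straddle the bar. I'll grip gently first and check the forces.

```bash
python3 - <<'E'
from h import *
effector.grasp(15); st('g15')
E
```

```text
g15 7.4 q [-0.011  0.385 -0.057  1.839  0.027  0.919  1.57 ] p [ 0.5705 -0.0015  0.133 ] yaw 94.5 F [-0.9  0.6  1. ] M [ 0.03 -0.19 -0.01] w 0.0006
```

```bash
python3 - <<'E'
from h import *
st()
for c in ("scene","top"):
    p,d=viewer.read_camera(c)
    a=p[130:290,160:370,::-1] if c=="scene" else p[90:240,170:340,::-1]
    cv2.imwrite(f"pics/{c}2.png",cv2.resize(a,None,fx=3.5,fy=3.5,interpolation=cv2.INTER_CUBIC))
    try: measure(c,p,d)
    except Exception as e: print(e)
E
```

```text
7.4 q [-0.011  0.385 -0.057  1.839  0.027  0.919  1.57 ] p [ 0.5705 -0.0015  0.133 ] yaw 94.5 F [-0.9  0.6  1. ] M [ 0.03 -0.19 -0.01] w 0.0006
scene bartop 205 z 0.1654 ((571.4695434570312, 2.2687034606933594), (150.92315673828125, 27.95099449157715), 2.952932119369507)
 pca [0.5995 0.0056] 179.58081573868512
 white mean [0.6099 0.0025]
scene dial 1797 z 0.118 ((575.9920654296875, 5.736785888671875), (191.0634307861328, 203.65371704101562), 35.594337463378906)
scene cover 2282 z 0.0998 ((542.348876953125, -80.86593627929688), (411.9095764160156, 250.0535888671875), 70.4662857055664)
top bartop 0 z nan ((0.0, 0.0), (0.0, 0.0), 0.0)
 pca [nan nan] nan
top dial 532 z 0.1179 ((562.043212890625, -3.4313735961914062), (166.8793487548828, 207.864990234375), 13.688064575195312)
top cover 2703 z 0.1 ((542.0036010742188, -82.60064697265625), (409.7782287597656, 252.23577880859375), 70.24275970458984)
  return _methods._mean(a, axis=axis, dtype=dtype,
  ret = ret.dtype.type(ret / rcount)
h.py:15: RuntimeWarning: Mean of empty slice.
  q=W[top][:,:2]; cc=q.mean(0); w,V=np.linalg.eigh(np.cov((q-cc).T)); a=V[:,1]; print(' pca',cc.round(4),np.degrees(np.arctan2(a[1],a[0])))
  ret = um.true_divide(
  avg = a.mean(axis, **keepdims_kw)
h.py:15: RuntimeWarning: Degrees of freedom <= 0 for slice
  q=W[top][:,:2]; cc=q.mean(0); w,V=np.linalg.eigh(np.cov((q-cc).T)); a=V[:,1]; print(' pca',cc.round(4),np.degrees(np.arctan2(a[1],a[0])))
  c *= np.true_divide(1, fact)
  c *= np.true_divide(1, fact)
```

View pics/scene2.png

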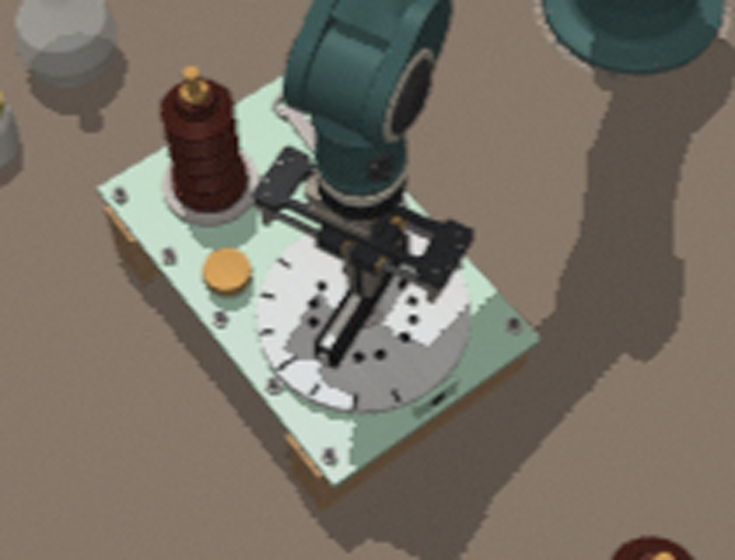

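View pics/top2.png

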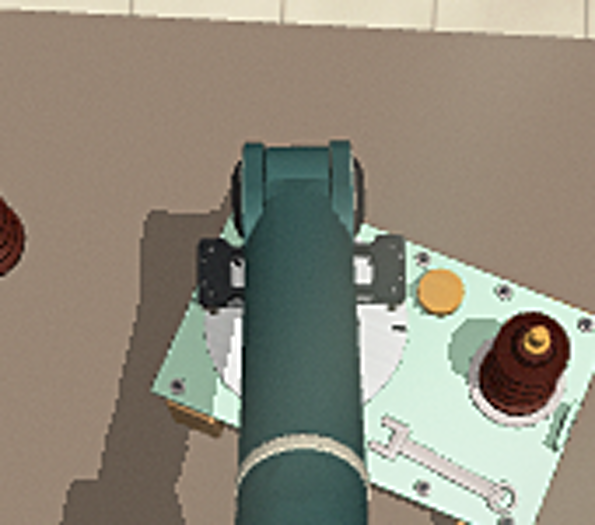

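The picture shows the finger pads closed against the bar about 30 mm apart, at (345,275) and (385,275). The width reading of 0.6 mm contradicts that. A small lift should settle it: about 8 N of pull means the bar is held.

```bash
python3 - <<'E'
from h import *
effector.grasp(55); st('g55')
p=env.sense()['ee_pos']
env.movel(np.array([*AX,.137]),rot(94.5),rate=.03); st('lift4')
p,d=viewer.read_camera("scene"); cv2.imwrite("pics/s3.png",cv2.resize(p[170:250,210:310,::-1],None,fx=7,fy=7,interpolation=cv2.INTER_CUBIC))
W=cloud("scene",d); m=(W[...,2]>.156)&(W[...,2]<.19)&(W[...,0]>.6)&(np.hypot(W[...,0]-.57,W[...,1]+.003)<.08); print('tipz',np.median(W[m][:,2]),m.sum())
E
```

```text
g55 7.72 q [-0.01   0.385 -0.057  1.839  0.027  0.919  1.57 ] p [ 0.5705 -0.0015  0.133 ] yaw 94.5 F [-0.2 -0.   0.5] M [ 0.05 -0.2   0.01] w 0.0002
lift4 8.0 q [-0.01   0.38  -0.057  1.835  0.027  0.927  1.57 ] p [ 0.5708 -0.0015  0.1374] yaw 94.5 F [ 0.4 -0.7  0. ] M [ 0.12 -0.06  0.02] w 0.0003
tipz 0.16502803322558202 111
```

View pics/s3.png

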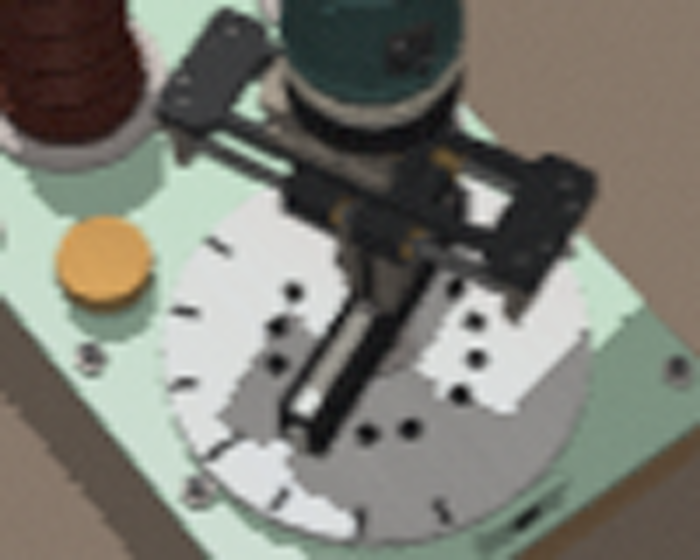

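There's no pull and the bar hasn't moved, so the fingers closed in the air. Either they shut above the bar, or the tool point is off. I'll measure where the fingertips really are with the depth camera.

```bash
python3 - <<'E'
from h import *
env.movel(np.array([*AX,.20]),rot(94.5),rate=.2); st('up')
p,d=viewer.read_camera("scene"); np.save('s4.npy',d); cv2.imwrite('pics/s4raw.png',p[:,:,::-1])
cv2.imwrite("pics/s4.png",cv2.resize(p[160:250,200:310,::-1],None,fx=7,fy=6.6,interpolation=cv2.INTER_CUBIC))
W=cloud("scene",d)
for v in range(180,240,3):
  print(v,[tuple((W[v,u]*1000).round().astype(int)) for u in range(252,276,4)])
E
```

```text
up 8.52 q [-0.009  0.312 -0.057  1.775  0.02   1.055  1.575] p [ 0.5705 -0.0015  0.2002] yaw 94.5 F [ 0.3 -0.2  0.6] M [ 0.05 -0.12  0.07] w 0.0003
180 [(np.int64(595), np.int64(-20), np.int64(373)), (np.int64(591), np.int64(-8), np.int64(379)), (np.int64(600), np.int64(12), np.int64(406)), (np.int64(586), np.int64(15), np.int64(391)), (np.int64(567), np.int64(17), np.int64(369)), (np.int64(556), np.int64(23), np.int64(359))]
183 [(np.int64(592), np.int64(-23), np.int64(352)), (np.int64(596), np.int64(-5), np.int64(372)), (np.int64(593), np.int64(7), np.int64(378)), (np.int64(587), np.int64(16), np.int64(377)), (np.int64(576), np.int64(22), np.int64(368)), (np.int64(560), np.int64(26), np.int64(351))]
186 [(np.int64(601), np.int64(-16), np.int64(353)), (np.int64(594), np.int64(-7), np.int64(352)), (np.int64(593), np.int64(6), np.int64(360)), (np.int64(591), np.int64(19), np.int64(369)), (np.int64(585), np.int64(29), np.int64(370)), (np.int64(570), np.int64(32), np.int64(353))]
189 [(np.int64(603), np.int64(-16), np.int64(339)), (np.int64(602), np.int64(-2), np.int64(349)), (np.int64(
[... 3972 characters left out ...]
), (np.int64(609), np.int64(27), np.int64(121)), (np.int64(600), np.int64(37), np.int64(116)), (np.int64(592), np.int64(47), np.int64(114))]
234 [(np.int64(646), np.int64(4), np.int64(136)), (np.int64(644), np.int64(19), np.int64(148)), (np.int64(626), np.int64(22), np.int64(121)), (np.int64(618), np.int64(33), np.int64(120)), (np.int64(609), np.int64(43), np.int64(115)), (np.int64(602), np.int64(54), np.int64(116))]
237 [(np.int64(650), np.int64(7), np.int64(124)), (np.int64(640), np.int64(15), np.int64(115)), (np.int64(635), np.int64(28), np.int64(121)), (np.int64(628), np.int64(39), np.int64(122)), (np.int64(619), np.int64(49), np.int64(116)), (np.int64(612), np.int64(60), np.int64(116))]
```

View pics/s4.png

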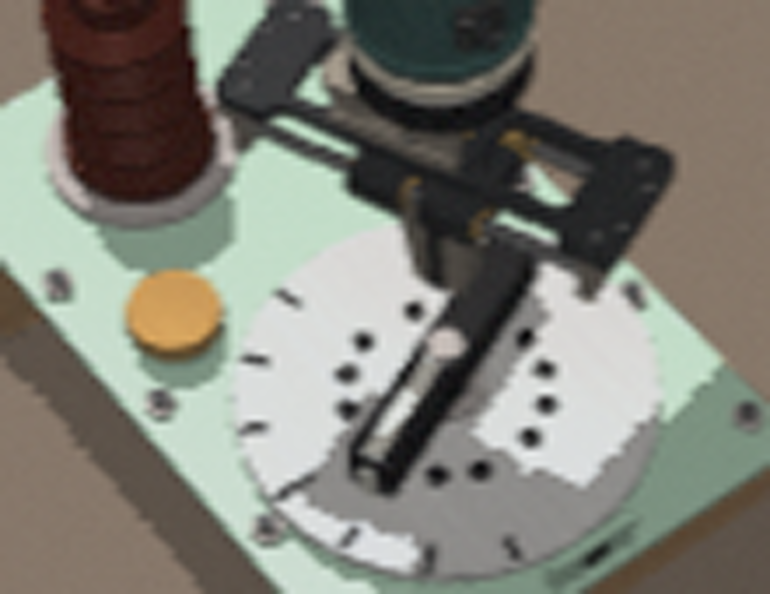

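The closed fingertips sit about 30–35 mm above the reported TCP, so the jaws shut just over the bar. I'll quantify the offset from the saved depth.

```bash
python3 - <<'E'
from h import *
d=np.load('s4.npy'); W=cloud("scene",d)
m=(W[...,2]>.18)&(W[...,2]<.30)&(abs(W[...,0]-.57)<.04)&(abs(W[...,1])<.04)
for v in range(194,210):
  us=np.where(m[v])[0]
  if len(us): print(v,us.min(),us.max(),[tuple(int(x) for x in (W[v,u]*1000).round()) for u in us])
# projection of the reported TCP
I=viewer.camera_info("scene")
def proj(P):
  c=I["rotation"].T@(np.array(P)-I["eye"]);K=I["intrinsics"]
  return K[0,0]*c[0]/-c[2]+K[0,2],-K[1,1]*c[1]/-c[2]+K[1,2]
for z in (.2,.21,.22,.23,.235,.24): print(z,np.round(proj([.5705,-.0015,z]),1),np.round(proj([.5805,-.0015,z]),1))
E
```

```text
194 258 260 [(582, -10, 288), (585, -5, 295), (580, -4, 290)]
195 258 262 [(581, -11, 279), (579, -9, 278), (582, -3, 287), (579, -2, 284), (581, 4, 291)]
196 258 269 [(581, -11, 273), (580, -9, 273), (580, -4, 278), (581, 0, 283), (581, 4, 286), (578, 6, 284), (580, 10, 290), (561, 16, 269)]
197 259 269 [(583, -6, 273), (582, -4, 274), (581, 0, 276), (578, 1, 273), (579, 6, 279), (580, 10, 284), (579, 13, 286), (580, 17, 291), (568, 17, 273), (561, 16, 262)]
198 259 268 [(580, -8, 262), (579, -5, 264), (580, -1, 269), (580, 3, 271), (579, 6, 273), (580, 10, 279), (579, 13, 279), (580, 18, 286), (576, 18, 280), (569, 18, 270)]
199 259 268 [(582, -7, 260), (580, -5, 259), (582, 0, 265), (581, 3, 268), (580, 6, 268), (581, 11, 274), (579, 13, 274), (578, 16, 275), (574, 17, 271), (567, 16, 260)]
200 259 268 [(582, -7, 254), (581, -4, 255), (579, -2, 253), (582, 4, 263), (580, 6, 263), (579, 9, 263), (579, 13, 268), (582, 18, 276), (574, 17, 265), (565, 15, 250)]
201 259 267 [(580, -9, 243), (581, -4, 249), (582, 0, 254), (580, 3, 254), (581, 7, 258), (578, 9, 256), (580, 14, 264), (577, 15, 261), (573, 16, 256)]
202 260 267 [(580, -5, 240), (579, -2, 242), (581, 3, 248), (580, 6, 250), (581, 10, 255), (577, 12, 251), (578, 16, 256), (571, 15, 247)]
203 262 266 [(578, 1, 237), (580, 6, 245), (580, 10, 248), (579, 13, 249), (578, 16, 250)]
204 264 265 [(578, 8, 236), (577, 11, 238)]
0.2 [262.9 206.6] [261.2 208.9]
0.21 [262.8 205.1] [261.1 207.3]
0.22 [262.8 203.5] [261.1 205.8]
0.23 [262.7 201.9] [261.  204.2]
0.235 [262.7 201.1] [261.  203.4]
0.24 [262.7 200.3] [260.9 202.6]
```

The finger front face is vertical at x≈0.580, so the x centre is right. The tip is at z≈0.235 where 0.200 is reported, and the body's lower edge (≈0.325 against 0.288 nominal) shows the same shift. The tool therefore sits about 35 mm higher than reported, and I'll use that offset, opening and descending in steps while watching force.

```bash
python3 - <<'E'
from h import *
effector.release(); st('open')
R=rot(94.5)
env.movel(np.array([*AX,.115]),R,rate=.15); st('115')
p,d=viewer.read_camera("scene"); np.save('s5.npy',d)
W=cloud("scene",d)
m=(W[...,2]>.130)&(W[...,2]<.20)&(abs(W[...,0]-.575)<.03)&(abs(W[...,1])>.03)&(abs(W[...,1])<.075)
for sg in (1,-1):
  k=m&(np.sign(W[...,1])==sg); q=W[k]; o=np.argsort(q[:,2])[:8]; print(sg,k.sum(),(q[o]*1000).round().astype(int).tolist())
cv2.imwrite("pics/s5.png",cv2.resize(p[160:250,200:310,::-1],None,fx=7,fy=6.6,interpolation=cv2.INTER_CUBIC))
E
```

```text
open 9.94 q [-0.009  0.312 -0.057  1.774  0.02   1.056  1.575] p [ 0.5705 -0.0015  0.2   ] yaw 94.5 F [-0.6  0.   0.6] M [ 0.05 -0.13  0.01] w 0.0919
115 10.66 q [-0.011  0.407 -0.057  1.852  0.029  0.882  1.568] p [ 0.5711 -0.0014  0.1156] yaw 94.5 F [-0.4 -0.1  0. ] M [ 0.05 -0.14  0.01] w 0.092
1 38 [[575, 56, 153], [575, 52, 155], [578, 50, 157], [574, 55, 159], [576, 60, 159], [571, 61, 160], [565, 61, 163], [577, 49, 164]]
-1 43 [[573, -44, 154], [584, -44, 156], [567, -44, 157], [584, -48, 159], [582, -46, 159], [581, -42, 160], [583, -53, 160], [573, -43, 161]]
```

View pics/s5.png

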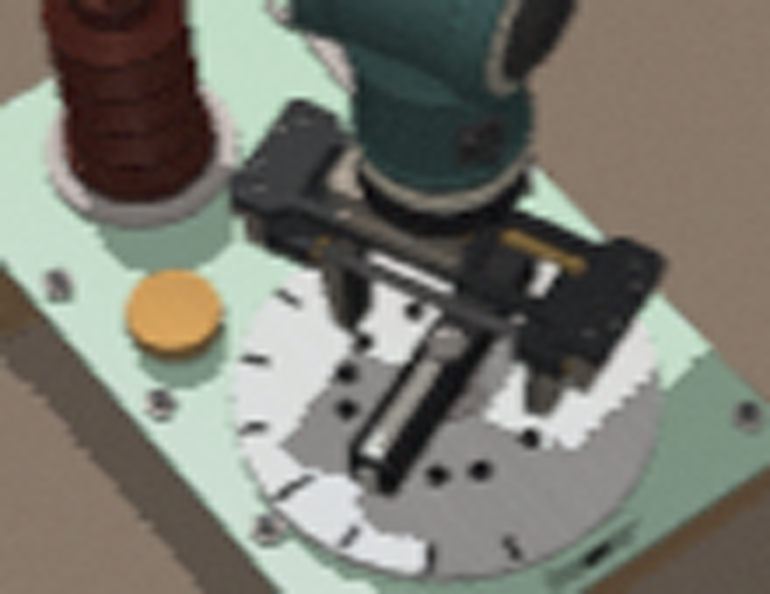

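The tips are at z≈0.151 where 0.1155 is reported, so the +35 mm offset holds and both fingers straddle the bar. In this camera's frame the finger centre lies about 2 mm to +y of the bar, so I'll shift by −2 mm, go down to reported 0.098 and grip.

```bash
sed -i 's/^AX=.*/AX=np.array([.5705,-.0035])/' h.py; python3 - <<'E'
from h import *
R=rot(94.5)
env.movel(np.array([*AX,.105]),R,rate=.06); st('105')
env.movel(np.array([*AX,.098]),R,rate=.04); st('98')
effector.grasp(12); st('g12')
E
```

```text
105 11.03 q [-0.008  0.421 -0.055  1.86   0.03   0.862  1.571] p [ 0.5703 -0.0037  0.1048] yaw 94.48 F [0.1 0.7 0.2] M [ 0.04 -0.17 -0.03] w 0.0919
98 11.35 q [-0.009  0.43  -0.055  1.865  0.031  0.848  1.57 ] p [ 0.5702 -0.0035  0.0977] yaw 94.5 F [ 0.3 -0.   0.5] M [ 0.04 -0.1  -0.01] w 0.0918
g12 12.36 q [-0.009  0.43  -0.055  1.865  0.031  0.848  1.57 ] p [ 0.5705 -0.0036  0.098 ] yaw 94.49 F [ 0.6 -0.   0.5] M [-0.01 -0.11 -0.04] w 0.0255
```

Width is 25.5 mm, so it is gripped, with no side force. Now I tighten and lift.

```bash
python3 - <<'E'
from h import *
R=rot(94.5)
effector.grasp(55); st('g55')
z0=env.sense()['ee_pos'][2]
for dz in (.006,.0145):
    env.movel(np.array([*AX,z0+dz]),R,rate=.05); st('lift%g'%dz)
p,d=viewer.read_camera("scene"); W=cloud("scene",d)
m=(W[...,2]>.15)&(W[...,2]<.20)&(W[...,0]>.6)&(W[...,0]<.64)&(abs(W[...,1]-.003)<.009)
print('bar tip z',np.median(W[m][:,2]),m.sum())
r=solver.inverse_kinematics(np.array([*AX,z0+.0145]),rot(22.4));print(r)
cv2.imwrite("pics/s6.png",cv2.resize(p[160:250,200:310,::-1],None,fx=7,fy=6.6,interpolation=cv2.INTER_CUBIC))
E
```

```text
g55 12.57 q [-0.009  0.43  -0.055  1.865  0.031  0.848  1.57 ] p [ 0.5705 -0.0035  0.098 ] yaw 94.5 F [-0.3  0.1 -0.3] M [ 0.03 -0.05  0.  ] w 0.0253
lift0.006 12.84 q [-0.008  0.422 -0.056  1.861  0.03   0.859  1.571] p [ 0.5704 -0.0035  0.1036] yaw 94.5 F [ 3.   0.4 -8.4] M [-0.03 -0.87 -0.03] w 0.0254
lift0.0145 13.16 q [-0.008  0.411 -0.056  1.855  0.029  0.876  1.571] p [ 0.5704 -0.0035  0.1122] yaw 94.5 F [ 2.2 -0.4 -9.7] M [ 0.06 -1.05  0.02] w 0.0255
bar tip z 0.179601701249948 59
[-0.22283867  0.40885441  0.2145829   1.86945    -0.11054754  0.8746992
  0.4365432 ]
```

View pics/s6.png

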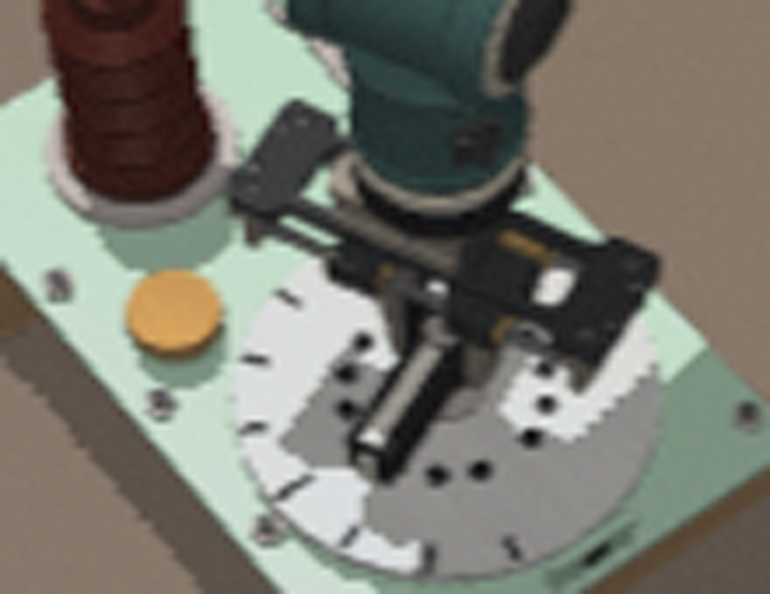

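The bar rose 14 mm with a 9.7 N load, as specified, so the pins are clear. Now I turn it clockwise in 12° steps while keeping the axis.

```bash
python3 - <<'E'
from h import *
z=.1125
for k in range(1,7):
    env.reach(np.array([*AX,z]),rot(94.5-12*k))
    st(k)
    s=env.sense()
    if np.hypot(*s['wrist_force'][:2])>20 or s['gripper_width']>.03: print('STOP');break
E
```

```text
1 13.51 q [-0.044  0.409 -0.011  1.857  0.006  0.875  1.386] p [ 0.5704 -0.0036  0.1121] yaw 82.74 F [  3.3  -1.  -10.3] M [-0.07 -1.02  0.02] w 0.0257
2 13.81 q [-0.079  0.408  0.033  1.86  -0.017  0.875  1.199] p [ 0.5704 -0.0036  0.1123] yaw 70.87 F [ 3.5 -0.9 -9.6] M [-0.17 -0.99 -0.04] w 0.0255
3 14.11 q [-0.115  0.407  0.078  1.862 -0.04   0.874  1.011] p [ 0.5704 -0.0036  0.1124] yaw 58.93 F [  2.9  -1.4 -10.8] M [-0.24 -1.01  0.04] w 0.0258
4 14.41 q [-0.151  0.407  0.123  1.865 -0.063  0.874  0.822] p [ 0.5703 -0.0037  0.1124] yaw 46.94 F [  3.1  -1.  -10.7] M [-0.36 -0.96 -0.07] w 0.0255
5 14.71 q [-0.187  0.408  0.169  1.867 -0.086  0.874  0.634] p [ 0.5704 -0.0037  0.1125] yaw 34.95 F [  2.7  -1.  -10.2] M [-0.48 -0.84  0.06] w 0.0258
6 15.01 q [-0.223  0.409  0.215  1.87  -0.11   0.875  0.446] p [ 0.5704 -0.0037  0.1125] yaw 22.95 F [  2.9  -1.1 -10.4] M [-0.59 -0.76  0.03] w 0.0255
```

```bash
python3 - <<'E'
from h import *
env.reach(np.array([*AX,.1125]),rot(22.3)); env.pause(.2); st()
p,d=viewer.read_camera("scene"); W=cloud("scene",d)
cv2.imwrite("pics/s7.png",cv2.resize(p[160:250,200:310,::-1],None,fx=7,fy=6.6,interpolation=cv2.INTER_CUBIC))
z=.1125
for t in (.108,.104,.101,.0985):
    env.movel(np.array([*AX,t]),rot(22.3),rate=.04); st('lower'); 
p,d=viewer.read_camera("scene"); np.save('s8.npy',d)
cv2.imwrite("pics/s8.png",cv2.resize(p[160:250,200:310,::-1],None,fx=7,fy=6.6,interpolation=cv2.INTER_CUBIC))
E
```

```text
15.46 q [-0.224  0.409  0.216  1.87  -0.111  0.875  0.436] p [ 0.5703 -0.0037  0.1124] yaw 22.34 F [  2.6  -2.7 -10.2] M [-0.63 -0.61 -0.04] w 0.0256
lower 15.78 q [-0.223  0.415  0.215  1.873 -0.113  0.865  0.437] p [ 0.5704 -0.0037  0.1077] yaw 22.3 F [ 2.3 -4.1 -9.6] M [-0.79 -0.57  0.03] w 0.0256
lower 16.02 q [-0.222  0.421  0.214  1.876 -0.115  0.858  0.439] p [ 0.5704 -0.0037  0.1038] yaw 22.3 F [ 1.4 -3.7 -8.5] M [-0.87 -0.42  0.01] w 0.0256
lower 16.27 q [-0.221  0.424  0.214  1.878 -0.116  0.852  0.44 ] p [ 0.5704 -0.0037  0.1008] yaw 22.29 F [ 0.4 -3.2 -8.6] M [-0.92 -0.27 -0.01] w 0.0259
lower 16.52 q [-0.221  0.428  0.213  1.879 -0.117  0.847  0.44 ] p [ 0.5704 -0.0037  0.0984] yaw 22.29 F [-0.8 -3.1 -8.1] M [-0.94 -0.2  -0.  ] w 0.0255
```

View pics/s7.png

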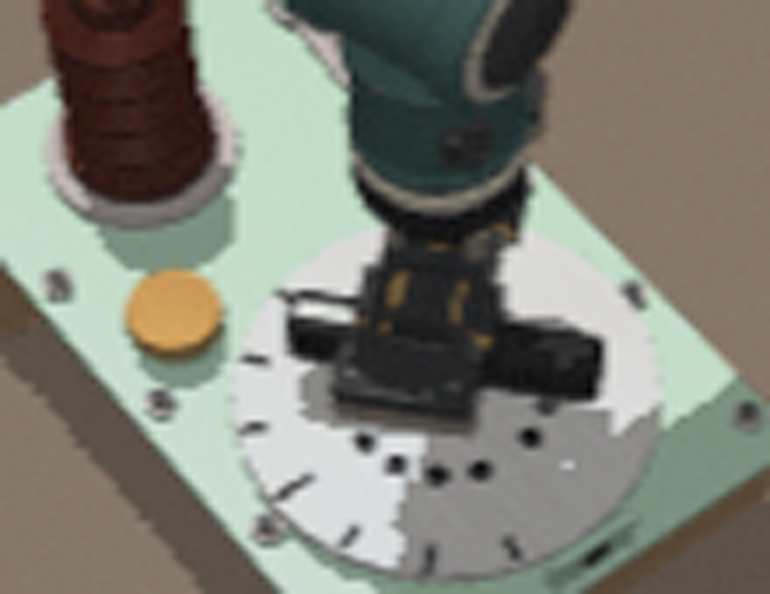

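View pics/s8.png

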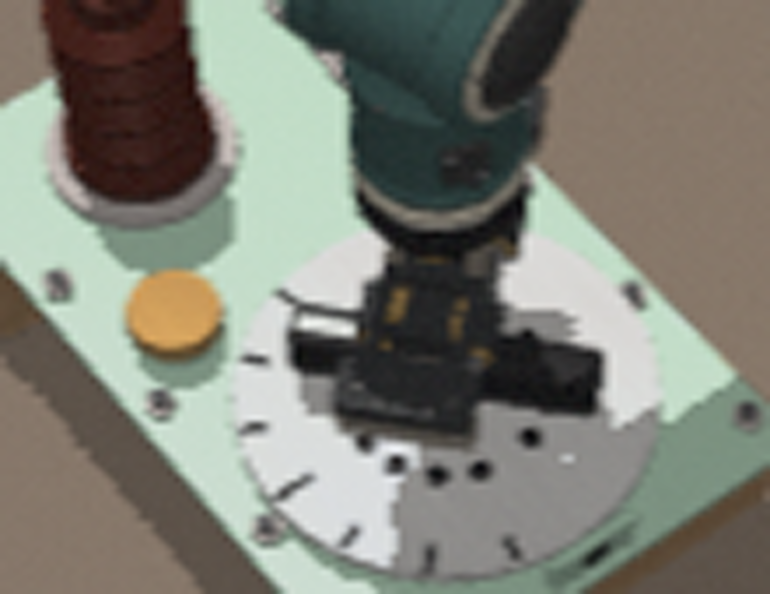

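The pointer end at (290,345) faces the mark at (255,358), the sixth, which is two past the long mark at (290,487). The knob is down to within 0.4 mm, so I release and retreat straight up.

```bash
python3 - <<'E'
from h import *
R=rot(22.3)
env.movel(np.array([*AX,.0978]),R,rate=.04); st('low')
effector.release(); st('open')
env.movel(np.array([*AX,.25]),R,rate=.2); st('up')
q=env.sense()['joint_positions'].copy(); q[0]=.75; 
print(q)
env.goto_joints(q); env.pause(.3); st('away')
for c in ("top","scene"):
    p,d=viewer.read_camera(c); cv2.imwrite(f"pics/{c}9.png",p[:,:,::-1]); np.save(c+'9.npy',d)
    a=p[90:240,170:340,::-1] if c=="top" else p[150:290,180:370,::-1]
    cv2.imwrite(f"pics/{c}9z.png",cv2.resize(a,None,fx=4,fy=4,interpolation=cv2.INTER_CUBIC))
    try: measure(c,p,d)
    except Exception as e: print(e)
E
```

```text
low 16.82 q [-0.221  0.428  0.213  1.88  -0.117  0.846  0.441] p [ 0.5704 -0.0037  0.0981] yaw 22.29 F [-0.4 -3.6 -4.3] M [-1.03  0.23  0.06] w 0.0253
open 17.88 q [-0.221  0.429  0.213  1.88  -0.118  0.845  0.441] p [ 0.5705 -0.0035  0.0978] yaw 22.3 F [-1.1  0.5  0.4] M [-0.01 -0.1  -0.06] w 0.0919
up 18.79 q [-0.248  0.263  0.238  1.733 -0.067  1.155  0.399] p [ 0.5697 -0.0035  0.2488] yaw 22.3 F [ 0.1 -0.9 -0.4] M [-0.04 -0.09 -0.  ] w 0.092
[ 0.75        0.26332013  0.23819333  1.73282529 -0.06705997  1.15544027
  0.39872682]
away 21.06 q [ 0.749  0.263  0.238  1.733 -0.067  1.155  0.399] p [ 0.3063 -0.4803  0.2488] yaw -34.82 F [-0.3  0.3 -0.3] M [-0.   -0.08 -0.03] w 0.0913
top bartop 320 z 0.1651 ((569.18017578125, -2.9308090209960938), (28.660869598388672, 148.2414093017578), 21.552087783813477)
 pca [ 0.5689 -0.0031] 111.92698573510974
 white mean [ 0.5823 -0.0318]
top dial 2000 z 0.1182 ((569.6049194335938, -2.3165130615234375), (206.469970703125, 205.2845458984375), 41.25943374633789)
top cover 3443 z 0.1 ((541.5579223632812, -82.54185485839844), (410.1593017578125, 251.59619140625), 70.15088653564453)
scene bartop 345 z 0.1646 ((571.9108276367188, 0.5147476196289062), (30.512317657470703, 150.21205139160156), 22.450021743774414)
 pca [0.5724 0.0012] 112.48056149790033
 white mean [ 0.5779 -0.0214]
scene dial 2084 z 0.1178 ((569.625732421875, 1.2832183837890625), (212.29507446289062, 207.73452758789062), 44.5861701965332)
scene cover 3150 z 0.0997 ((541.8040771484375, -80.68147277832031), (412.3357849121094, 250.5787811279297), 70.23174285888672)
```

View pics/top9z.png

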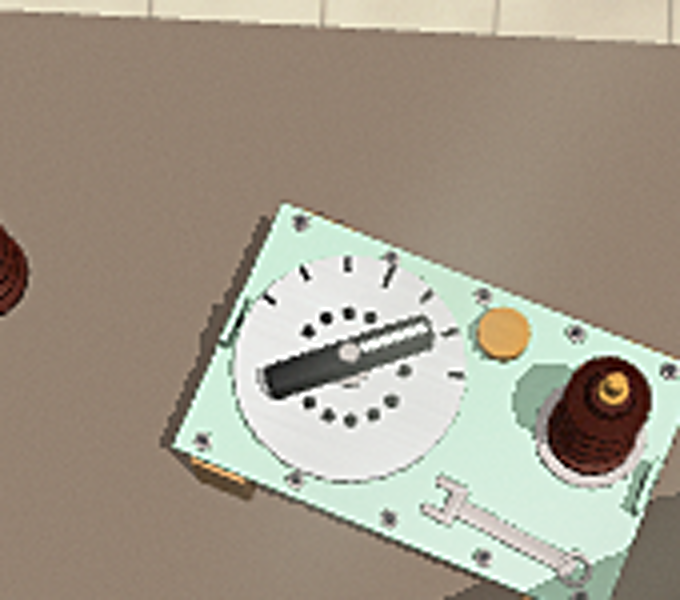

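View pics/scene9.png

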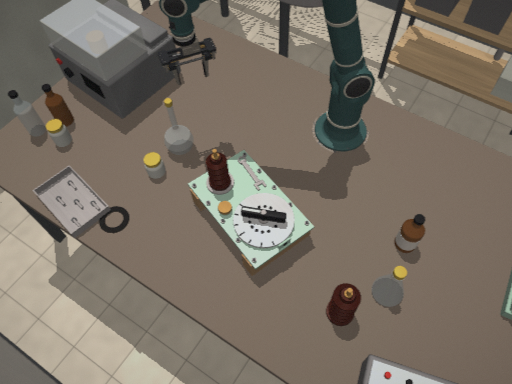

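The bar now points at the sixth mark, (450,332) in the zoomed top view. Its yaw is −68° against −67.7° expected, and its top is at 0.165, the same as at the start, so it is down. My retreat swung closer to the cover bushing's height than I intended, so I'll compare the scene before and after.

```bash
python3 - <<'E'
from h import *
for c in("top","scene"):
    a=cv2.imread(f"pics/{c}0.png").astype(int);b=cv2.imread(f"pics/{c}9.png").astype(int)
    m=(abs(a-b).max(-1)>40).astype(np.uint8)
    n,l,s,ce=cv2.connectedComponentsWithStats(m)
    print(c,[s[i].tolist() for i in range(1,n) if s[i][4]>12])
for c in("top","scene"):
    cv2.imwrite(f"pics/{c}d.png",np.hstack([cv2.imread(f"pics/{c}{k}.png")[(60 if c=='scene' else 130):(250),(90 if c=='scene' else 200):(330 if c=='scene' else 440)] for k in(0,9)])[:, :])
for n in("knob_grip","knob_pointer","dial_center","cover_bushing","vol_flask_center"): print(n,[r for r in tip_of("top",n)[:1]])
st()
E
python3 -c "
import cv2
a=cv2.imread('pics/scened.png');cv2.imwrite('pics/scened2.png',cv2.resize(a,(792,600*a.shape[0]*792//a.shape[1]//600)))"
```

```text
top [[234, 157, 45, 45, 596], [331, 213, 14, 8, 21], [205, 222, 285, 162, 22144], [451, 222, 7, 6, 22], [301, 226, 28, 20, 212], [331, 243, 11, 5, 13], [406, 280, 8, 8, 48], [478, 285, 34, 47, 773], [201, 316, 10, 17, 83], [218, 333, 14, 18, 66], [211, 334, 6, 16, 55], [214, 352, 6, 9, 22]]
scene [[159, 0, 49, 27, 364], [308, 0, 65, 72, 1072], [326, 0, 21, 20, 116], [156, 20, 17, 21, 190], [175, 26, 8, 3, 13], [185, 28, 24, 18, 189], [174, 39, 27, 21, 287], [201, 38, 15, 39, 320], [180, 58, 16, 7, 36], [329, 62, 7, 23, 88], [357, 73, 18, 31, 178], [335, 76, 20, 14, 49], [343, 79, 12, 19, 48], [356, 79, 8, 18, 43], [206, 113, 9, 9, 30], [212, 113, 8, 9, 23], [195, 120, 23, 15, 72], [208, 124, 17, 14, 43], [221, 125, 26, 20, 131], [243, 132, 6, 6, 15], [246, 138, 8, 10, 22], [254, 138, 15, 16, 65], [269, 139, 15, 9, 34], [320, 144, 13, 9, 39], [277, 149, 20, 13, 74], [228, 150, 27, 12, 120], [271, 150, 6, 6, 15], [297, 159, 13, 10, 45], [283, 172, 18, 13, 45], [301, 179, 7, 8, 15], [294, 180, 6, 6, 13], [240, 194, 47, 47, 919]]
knob_grip [{'at': [0.5733, -0.0041, 0.1529], 'score': 0.77}]
knob_pointer [{'at': [0.5961, -0.0691, 0.1694], 'score': 0.65}]
dial_center [{'at': [0.5715, 0.0001, 0.1161], 'score': 0.86}]
cover_bushing [{'at': [0.526, -0.223, 0.1061], 'score': 0.86}]
vol_flask_center [{'at': [0.4275, -0.5001, 0.0527], 'score': 0.85}]
 21.41 q [ 0.75   0.263  0.238  1.733 -0.067  1.155  0.399] p [ 0.3058 -0.4806  0.2488] yaw -34.88 F [ 0.  -0.6  0. ] M [-0.02 -0.01  0.03] w 0.0918
```

View pics/scened2.png

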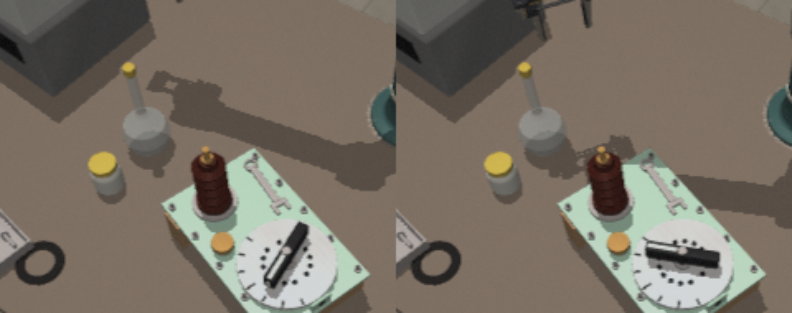

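Only the knob, the arm and shadows changed: flask, jar, bushing, spanner and cover are identical in both frames. The robot is clear and the wrist force is zero, so I hand it in.

```bash
python3 - <<'E'
from station import *
print(workorder.finish_job(), env.sense()['t'])
E
```

```text
the job is handed in; nothing more can be done
the job is handed in; nothing more can be done
```

The tap changer now stands at the sixth position, exactly three clicks clockwise from the third, where it started. I lifted the knob about 14 mm, turned it 72°, lowered it and let it drop. The job was handed in at about 21.4 s of the 38 s allowed.

**Last checks:**
- **Angle:** the bar points at −68°, against −67.7° expected for the sixth mark. The pictures show it on that mark.
- **Locked:** the top of the bar is at z = 0.165 m, the same as before the lift, so the pins are down in their holes.
- **Cover:** it moved less than 1 mm and 0.2° between the before and after measurements, which is within measurement noise.
- **Other things on the bench:** comparing pictures before and after showed only the knob, the arm and shadows changed.
- **Robot:** clear of everything at the end, with zero wrist force.

**What failed or disagreed:**
- **First grip missed:** the fingers closed on air just above the bar. The depth pictures showed the tool really sits about 35 mm higher than the robot reports. I corrected for that, and the second grip read 25.5 mm on the bar's 26 mm width.
- **Retreat passed close to the cover bushing:** I swung away with the fingertips at about 0.285 m, about level with the top of the bushing. No contact showed in the picture comparison or the cover position. I did not log force during the swing itself.

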